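# Index the beaker shuttle under the dosing spout and press the dosing knob

## Robot

A 6-joint arm with a two-finger parallel gripper is mounted at the origin on the work surface; the furniture and walls round the work are solid. World frame = base frame: x ahead of the robot, y to its left, z up, the work surface at z = 0. Lengths are in m, angles in degrees, forces in N, time in s.
With the tool pointing down it reaches from about 0.375 to 0.9 m from the base axis. Payload 3.1 kg.
Tool frame: the origin (TCP) lies at the very end of the fingers, on their centre line; the grasp point (between the pads) lies 19 mm behind it; z points along the fingers, y is the direction in which the jaws open and shut (so a half turn about z gives the same grasp; the last joint's range is limited). The gripper opens to 87 mm and grips with 3 to 60 N. Pads are 19 mm wide; open, the fingers measure 117 mm over their backs; the gripper's body (75 mm by 190 mm) begins 51 mm behind the grasp point.
Start: joints at [63.971, 30.224, 82.088, -0, 67.689, -10.227], TCP at [0.17, 0.601, 0.223] pointing down, gripper open.
Joint ranges: [-176.69, 176.69], [-43.24, 126.21], [12.49, 139.97], [-82, 262], [0, 151.66], [-163.58, 163.58]. Speed limits (degrees/s): [159.86, 159.86, 180, 180, 180, 180].

## Interface

Orientations are given as a 3x3 rotation matrix whose columns are the frame's x, y, z axes.
In Python, from rig import readout, capture, camera_model, bot, spot_in, regions_of gives the robot as it stands.
- The arm moves only by the tool send_rows, never from a script. Its argument "moves" is a list that holds one entry, the list of rows, each a list of 7 numbers: the turn, a rotation vector about the tool's x, y, z in degrees, then the shift along the tool's x, y, z in cm, then the opening, from -1 (shut) to 1 (fully open). A call has exactly 5 rows; each row shifts and turns the commanded pose from where the row before left it, along the tool's axes as they then stand; what a row does not reach is not made up. A row lasts 1/10 s, in which the tool goes at most 50 mm and 8.59 degrees, less where a joint would pass 70% of its speed; a pose out of reach is approached as far as the arm can. A call with a gripper value outside its range is refused whole. The fingers move at their own pace and stop on an object; the grip force is fixed at half the most. Time passes only in rows, so rows that do not move let the fingers close, or fill a call up. It gives the time, the measured TCP pose, the force and the opening at its end, in the units of the state.
- readout.read_state(): the state, without advancing time (a new reading comes with each control period).
- capture(name): name is "side" or "top" or "wrist"; returns the picture (420x560x3 uint8, blue, green, red); there is no depth.
- camera_model(name): a dict with "camera_matrix" (3x3 intrinsics, pixels), "pose" (4x4, takes a point from camera to world coordinates). Camera axes: x right, y up, looking along -z (the intrinsics and any distortion apply to the point x, -y, -z); pixel columns grow to the right and rows downward; lengths in m; the calibration is good to about 2 mm. A picture is of the moment at which its call begins: read the wrist's pose just before it. camera_model takes no time and is no camera call; for the wrist camera it gives the pose at the moment of the call.
- bot.hand_in(): hands the job in, once; it reports no verdict.
Trained networks look in the newest picture that a camera, given by its name, has taken for a name from the list of things; names that differ only in an ending like _2 or _b are one class to them, and where a whole thing is asked for, a point or a joint stands for the part that bears it (a point fixed in the world has none). Each returns a list of dicts, best first, with "p" (0 to 1); they miss things now and then, are a little off and sometimes report something else, mostly with a low value. They report only what shows in the picture. A call takes as long as a camera call.
- spot_in(camera, thing): "location" ([x, y, z] in m, in world coordinates, good to about 4 mm: the middle of the surface that is visible of it).
- regions_of(camera, thing): "mask" (420x560 bool, what is visible of it).
The state is a dict: "time_s": time; "joint_positions": joint angles; "qvel": joint speeds; "tau": joint torques, N m; "position": TCP position; "tcp_rot": TCP orientation; "force": force on the tool from outside, world axes, zero at the start; "moment": the same for the moment, N m; "opening": opening from 0.0 (shut) to 1.0 (fully open).
Only numpy, scipy, OpenCV 4.12 (cv2) and the standard library are available. Lean on these libraries where they do the work, as an engineer would, in place of code of your own. Each camera call takes 0.05 s, during which the arm holds its last target. There are 200 camera calls.

## Task

Gently push the grey shuttle, by its end face, along its rail towards the robot's right until it clicks into the notch at the dosing station, with the beaker under the spout; do not push it through to the far side. Then press the round knob on top of the station fully down and let it come up again. Only push and press: nothing is gripped or lifted, the beaker itself is not touched, and the bottles, vial and timer standing nearby stay where they are.

Things in the scene. Friction and masses are not known exactly. Their poses are not given: they have to be found in the camera images.
- rail: Fixed aluminium rail on the bench, 66 wide x 400 long x 20 mm high at most (low grey end blocks at both ends, base plate 10 mm, two round rods up to 18 mm). Origin: centre of its underside on the bench. Its y axis runs along the rail (roughly the world's y, within about 13 degrees), x across it, away from the robot.
- shuttle (a joint): Travel of the shuttle in m, 0 to 0.225, growing as it goes along the rail's -y (robot's right). Starts at 0 to 0.05. Friction about 0.6 N. About 18 mm before the notch the ear on its far side climbs a sprung steel ball on the station's foot (push up to about 7 N); 10 to 6 mm before the notch the push eases, then it dips as the ball snaps into a V in the ear and draws the shuttle home.
- push_face (a point): Centre of the shuttle's flat trailing end face, the face to push (it looks along the rail's +y; black rubber strip). 90 mm wide (rail x), 18 to 42 mm above the bench; this point at 30 mm. The shuttle is a grey block 90 x 120 x 24 mm; the beaker's axis is 85 mm ahead of this face (rail -y). Nothing stands above the rail behind the face.
- cup_axis (a point): Point on the beaker's axis at the shuttle's underside, 18 mm above the bench. The clear beaker (57 mm across, 70 mm high, rim 112 mm above the bench) is fixed in a collar on the shuttle.
- measuring_cup: The clear beaker fixed on the shuttle, its origin at the centre of its underside. Not to be touched.
- notch (a point): Where point cup_axis stands when the shuttle sits in the notch: on the rail's centre line, 18 mm above the bench, straight below spout and knob; elsewhere along the rail each time. A shuttle left within about 4 mm of it settles into it by itself. Pushed on with about 6 N it leaves the notch on the far side (lost from about 6 mm beyond); it can be pushed back from the other end.
- station: Fixed dosing station: a post behind the rail with a grey arm (40 mm wide along the rail, 124 mm long, from 22 mm before the rail's centre line, 138 to 160 mm above the bench) over the rail, a spout under it 121 mm above the bench, the knob on top. Origin on the bench under the spout; axes parallel to the rail's.
- dose (a joint): Travel of the knob in m: 0 up, 0.008 fully down; sprung, about 6 N fully down.
- dose_top (a point): Centre of the top of the round white knob (30 mm across, vertical axis), straight above the notch; press it downward.
- bottle_buffer: White small bottle with a white cap, 44 across x 86 mm, standing loose in front of the rail; origin at its underside. Bystander.
- bottle_wash: White small bottle with a blue cap, 38 across x 70 mm, standing loose in front of the rail; origin at its underside. Bystander.
- vial: Clear vial with a white cap, 27 across x 60 mm, standing loose in front of the rail; origin at its underside. Bystander.
- bench_timer: Flat beige bench timer with buttons, 66 x 60 x 20 mm, lying loose in front of the rail; origin at its underside. Bystander.

How it is judged:
By the outcome, as a careful person would: the job done as asked, in the order asked, and still so for the second after the job is handed in, with the robot touching nothing.
It also fails if it takes over 54 s, if anything falls off the work surface, if the arm or the gripper's body presses on something with over 40 N, if the wrist force passes 120 N, or if a joint passes its speed limit or range.

## Working session

There is one attempt and no reset: what is moved stays moved. The work goes in short steps, Python scripts to look and compute and a tool call to move; the robot and the scene stay as the last step left them, time stands still between calls to the robot, and variables do not carry over. Pictures are saved under pics/ and viewed, about 8 in all and at most 12, crops included, and the job is handed in when it is done.

Besides the shell and the picture viewer there is one more tool, called after "Call:" as a command line: name --argument value ..., lists and objects as JSON in quotes. send_rows: Moves the arm, as the interface text tells. Its arguments: {"type":"object","properties":{"moves":{"type":"array","items":{"type":"array","items":{"type":"array","items":{"type":"number"}}}}},"required":["moves"]}

```bash
mkdir -p pics; ls; python3 - <<'E'
from rig import *
import cv2,numpy as np
s=readout.read_state(); print({k:np.round(v,3).tolist() for k,v in s.items()})
ims=[]
for c in("top","side"):
    im=capture(c); cv2.imwrite(f"pics/{c}0.png",im)
    for t in("push_face","shuttle","cup_axis","dose_top","measuring_cup","rail","station","bottle_buffer","bottle_wash","vial","bench_timer"):
        r=spot_in(c,t); print(c,t,[(np.round(d["location"],3).tolist(),round(d["p"],2)) for d in r[:2]])
    print(np.round(camera_model(c)["pose"],3).tolist())
E
```

```text
pics
{'time_s': 0.0, 'joint_positions': [63.97, 30.278, 82.154, 0.0, 67.689, -10.227], 'qvel': [0.037, 0.038, 0.136, 0.038, 0.02, -0.002], 'tau': [0.0, -44.005, -17.659, 0.063, 0.058, -0.0], 'position': [0.17, 0.601, 0.222], 'tcp_rot': [[-0.962, 0.272, -0.001], [0.272, 0.962, -0.002], [0.0, -0.002, -1.0]], 'force': [-0.405, -0.743, -1.549], 'moment': [0.051, -0.001, -0.027], 'opening': 1.003}
top push_face [([0.55, -0.01, 0.042], 0.64)]
top shuttle [([0.556, -0.013, 0.042], 0.86)]
top cup_axis [([0.552, -0.012, 0.043], 0.83), ([0.593, -0.179, 0.16], 0.46)]
top dose_top []
top measuring_cup [([0.564, -0.028, 0.07], 0.88)]
top rail [([0.549, -0.067, 0.016], 0.92)]
top station [([0.589, -0.178, 0.16], 0.94), ([0.542, -0.184, 0.184], 0.5)]
top bottle_buffer [([0.378, -0.251, 0.06], 0.55)]
top bottle_wash [([0.402, -0.19, 0.051], 0.72)]
top vial [([0.376, -0.251, 0.062], 0.32)]
top bench_timer [([0.293, -0.327, 0.015], 0.89), ([0.564, -0.027, 0.068], 0.71)]
[[-0.004, 0.985, -0.172, 0.243], [-1.0, -0.002, 0.01, -0.073], [0.009, 0.172, 0.985, 1.138], [0.0, 0.0, 0.0, 1.0]]
side push_face [([0.57, -0.011, 0.041], 0.83), ([0.554, -0.033, 0.08], 0.54)]
side shuttle [([0.621, -0.178, 0.15], 0.72), ([0.573, -0.008, 0.046], 0.62)]
side cup_axis [([0.568, -0.007, 0.047], 0.67)]
side dose_top [([0.553, -0.174, 0.186], 0.49)]
side measuring_cup [([0.554, -0.032, 0.082], 0.91)]
side rail [([0.564, -0.03, 0.035], 0.89)]
side station [([0.62, -0.174, 0.155], 0.71)]
side bottle_buffer [([0.397, -0.252, 0.057], 0.64)]
side bottle_wash [([0.424, -0.188, 0.04], 0.82)]
side vial [([0.554, -0.033, 0.086], 0.74), ([0.404, -0.123, 0.036], 0.43)]
side bench_timer [([0.298, -0.329, 0.018], 0.71)]
[[-0.458, -0.639, 0.618, 1.119], [0.889, -0.328, 0.32, 0.27], [-0.002, 0.696, 0.718, 0.914], [0.0, 0.0, 0.0, 1.0]]
```

View pics/top0.png

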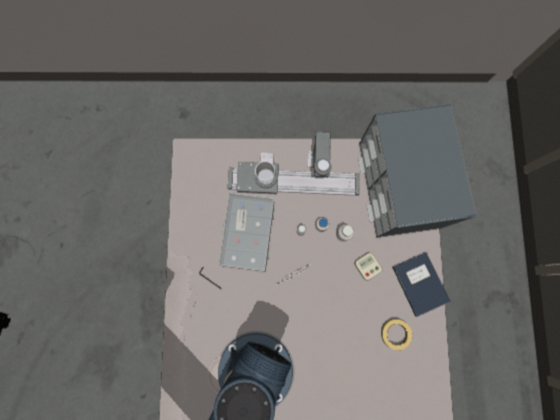

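View pics/side0.png

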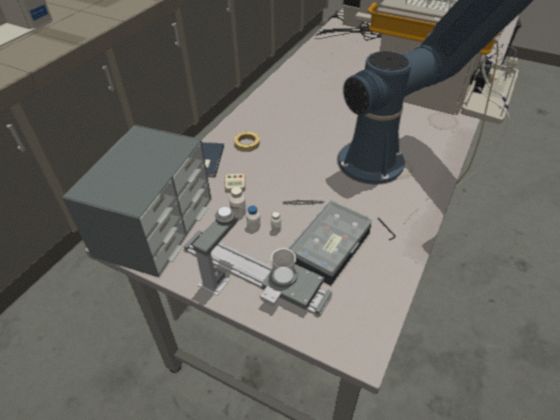

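Top view: shuttle with beaker at about (258,177), rail running (230..358, 180), station arm at (322,150) with knob at (323,166). A flat case stands in front of the shuttle at (248,232). Next I'll measure precisely.

```bash
cat > h.py <<'E'
from rig import *
import cv2,numpy as np
def toplane(cam,px,z,M=None):
    M=M or camera_model(cam); K=np.array(M["camera_matrix"]);P=np.array(M["pose"])
    px=np.atleast_2d(np.array(px,float)); d=M.get("distortion")
    n=np.c_[px,np.ones(len(px))]@np.linalg.inv(K).T
    r=np.c_[n[:,0],-n[:,1],-n[:,2]]@P[:3,:3].T
    return P[:3,3]+r*((z-P[2,3])/r[:,2])[:,None]
def proj(cam,pts,M=None):
    M=M or camera_model(cam); K=np.array(M["camera_matrix"]);P=np.array(M["pose"])
    c=(np.atleast_2d(pts)-P[:3,3])@P[:3,:3]; c=np.c_[c[:,0],-c[:,1],-c[:,2]]@K.T
    return c[:,:2]/c[:,2:]
E
python3 - <<'E'
from h import *
print({k:v for k,v in camera_model("top").items() if k!="pose"})
for c in("top","side"):
    im=capture(c)
    for t,z in(("rail",.015),("shuttle",.042),("dose_top",.19),("measuring_cup",.112),("station",.16)):
        for r in regions_of(c,t)[:1]:
            m=r["mask"].astype(np.uint8); cs,_=cv2.findContours(m,0,2); k=max(cs,key=cv2.contourArea)[:,0]
            w=toplane(c,k,z)[:,:2]
            b=cv2.minAreaRect((w*1000).astype(np.float32)); print(c,t,round(r["p"],2),m.sum(),"px",k.min(0),k.max(0),"rect mm",np.round(b[0]),np.round(b[1]),round(b[2],1))
im=cv2.imread("pics/top0.png")
a=cv2.resize(im[125:275,210:380],None,fx=4.6,fy=4,interpolation=cv2.INTER_CUBIC) if 0 else cv2.resize(im[125:255,215:375],None,fx=4.6,fy=4.6,interpolation=cv2.INTER_CUBIC)
cv2.imwrite("pics/c1.png",a)
im=cv2.imread("pics/side0.png")
cv2.imwrite("pics/c2.png",cv2.resize(im[195:320,180:380],None,fx=4,fy=4,interpolation=cv2.INTER_CUBIC))
E
```

```text
{'camera_matrix': array([[383.93545631,   0.        , 285.42433327],
       [  0.        , 383.93545631, 216.25160336],
       [  0.        ,   0.        ,   1.        ]])}
top rail 0.95 3168 px [228 153] [359 195] rect mm [ 571. -110.] [396. 126.] 88.7
top shuttle 0.86 1425 px [237 152] [278 194] rect mm [567.  -2.] [120. 129.] 87.2
top dose_top 0.53 112 px [317 160] [328 171] rect mm [ 540. -179.] [28. 30.] 45.3
top measuring_cup 0.93 393 px [255 161] [274 185] rect mm [544. -26.] [69. 53.] 0.1
top station 0.88 774 px [308 132] [330 177] rect mm [ 582. -172.] [125.  58.] 0.4
side rail 0.8 4296 px [211 242] [331 315] rect mm [535. -71.] [336. 160.] 76.2
side shuttle 0.86 2368 px [260 248] [322 308] rect mm [548.  -5.] [172. 139.] 12.9
side measuring_cup 0.74 699 px [270 248] [294 283] rect mm [573. -21.] [98. 55.] 26.5
side station 0.91 1739 px [193 207] [236 293] rect mm [ 630. -162.] [243.  87.] 25.4
```

View pics/c1.png

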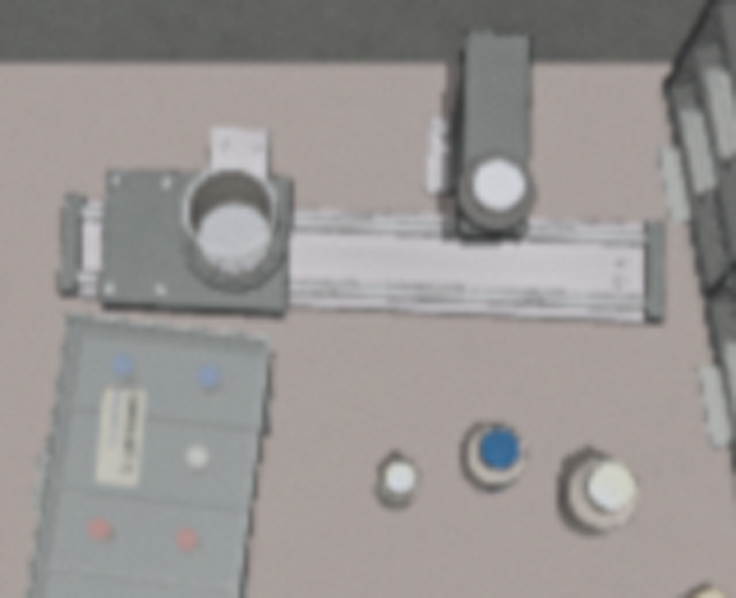

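View pics/c2.png

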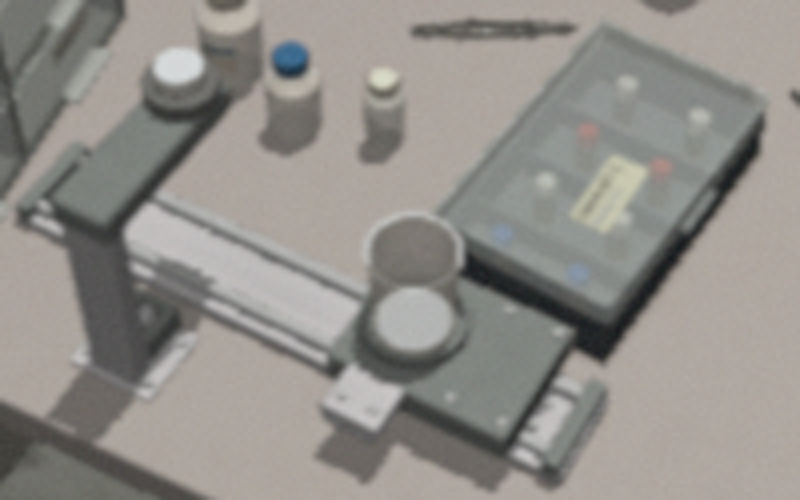

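Crop c1 shows the shuttle corners, rail end blocks and knob (499,185) clearly; c2 shows the knob top at (180,68) and the shuttle's trailing face at about (545,390). Now converting these to world coordinates.

```bash
python3 - <<'E'
from h import *
f=lambda p:np.array(p,float)/4.6+[215,125]-.39
g=lambda p:np.array(p,float)/4+[180,195]-.375
sh=toplane("top",f([(107,170),(293,178),(287,315),(102,307)]),.042)
rl=toplane("top",f([(65,195),(664,222),(660,322),(60,296)]),.019)
print("sh",sh.round(4).tolist(),sh.mean(0)); print("sizes",np.linalg.norm(np.roll(sh,1,0)-sh,axis=1))
print("rl",rl.round(4).tolist(),rl.mean(0)); print("sizes",np.linalg.norm(np.roll(rl,1,0)-rl,axis=1))
for q in(sh,rl):
    for a,b in((1,0),(2,3)): d=q[b]-q[a]; print("dir deg from +y toward +x",np.degrees(np.arctan2(d[0],d[1])))
k1=f([(499,185)]);k2=g([(180,68)])
for z in(.17,.175,.18,.185,.19): print(z,toplane("top",k1,z)[0,:2].round(4),toplane("side",k2,z)[0,:2].round(4))
# side shuttle top corners
print("side sh",toplane("side",g([(505,442),(575,332)]),.042).round(4))
print("side box top corners",toplane("side",g([(600,325),(440,218)]),.05).round(4), "top",toplane("top",f([(68,318),(272,345)]),.05).round(4))
E
```

```text
sh [[0.6, 0.0565, 0.042], [0.5945, -0.0636, 0.042], [0.5037, -0.0597, 0.042], [0.5092, 0.0581, 0.042]] [ 0.55184858 -0.00216241  0.042     ]
sizes [0.09083221 0.12018885 0.09084383 0.11790257]
rl [[0.5904, 0.0865, 0.019], [0.5716, -0.3073, 0.019], [0.5041, -0.3022, 0.019], [0.5221, 0.0883, 0.019]] [ 0.54705586 -0.10869074  0.019     ]
sizes [0.06826696 0.39426337 0.06761644 0.3909092 ]
dir deg from +y toward +x 2.6110488773519607
dir deg from +y toward +x 2.6338469014464105
dir deg from +y toward +x 2.7353471881878737
dir deg from +y toward +x 2.638546465978517
0.17 [ 0.5492 -0.1822] [ 0.5361 -0.1892]
0.175 [ 0.5476 -0.1816] [ 0.54   -0.1861]
0.18 [ 0.5461 -0.1811] [ 0.5439 -0.183 ]
0.185 [ 0.5445 -0.1805] [ 0.5478 -0.18  ]
0.19 [ 0.5429 -0.18  ] [ 0.5517 -0.1769]
side sh [[0.602  0.0551 0.042 ]
 [0.5143 0.0594 0.042 ]]
side box top corners [[ 0.5085  0.0725  0.05  ]
 [ 0.4787 -0.0486  0.05  ]] top [[ 0.5001  0.0784  0.05  ]
 [ 0.4825 -0.0503  0.05  ]]
```

Call:
send_rows --moves '[[[0,0,0,-2,-1.4,0,-1],[0,0,0,-3.5,-2.5,0,-1],[0,0,0,-3.5,-2.5,0,-1],[0,0,0,-3.5,-2.5,0,-1],[0,0,0,-3.5,-2.5,0,-1]]]'

```text
time_s: 2.3
position: [0.2939, 0.4469, 0.2227]
tcp_rot: [[-0.962, 0.272, 0.001], [0.272, 0.962, 0.0], [-0.0, 0.0, -1.0]]
force: [0.3, 0.7, -0.1]
opening: 0.633
```

Call:
send_rows --moves '[[[0,0,0,-3.5,-2.5,0,-1],[0,0,0,-3.5,-2.5,0,-1],[0,0,0,-3.5,-2.5,0,-1],[0,0,0,-3.5,-2.5,0,-1],[0,0,0,-3.5,-2.5,0,-1]]]'

```text
time_s: 2.8
position: [0.4285, 0.2788, 0.2228]
tcp_rot: [[-0.962, 0.272, 0.001], [0.272, 0.962, 0.0], [-0.001, 0.001, -1.0]]
force: [-0.0, 0.6, -0.3]
opening: 0.171
```

Call:
send_rows --moves '[[[0,0,0,-3.5,-2.5,0,-1],[0,0,0,-3.5,-2.5,0,-1],[0,0,0,-3.5,-2.5,0,-1],[0,0,0,-3.5,-2.5,0,-1],[0,0,0,-2.5,-2.5,0,-1]]]'

```text
time_s: 3.3
position: [0.5544, 0.113, 0.2228]
tcp_rot: [[-0.962, 0.273, 0.002], [0.273, 0.962, -0.0], [-0.002, 0.0, -1.0]]
force: [0.4, 0.6, -0.1]
opening: 0.005
```

Call:
send_rows --moves '[[[0,0,8.5,0,0,0,-1],[0,0,8.5,0,0,0,-1],[0,0,8.5,0,0,0,-1],[0,0,8.5,0,0,0,-1],[0,0,8.5,0,0,0,-1]]]'

```text
time_s: 3.8
position: [0.5522, 0.1149, 0.2226]
tcp_rot: [[-0.52, 0.854, 0.0], [0.854, 0.52, -0.0], [-0.0, 0.0, -1.0]]
force: [-0.2, 0.8, 0.9]
opening: 0.008
```

Call:
send_rows --moves '[[[0,0,8.5,0,0,0,-1],[0,0,8.5,0,0,0,-1],[0,0,8.5,0,0,0,-1],[0,0,8.5,0,0,0,-1],[0,0,0,0,0,0,-1]]]'

```text
time_s: 4.3
position: [0.5522, 0.115, 0.2226]
tcp_rot: [[0.04, 0.999, 0.0], [0.999, -0.04, 0.0], [0.0, 0.0, -1.0]]
force: [0.1, 1.4, 0.1]
opening: 0.004
```

```bash
python3 - <<'E'
from h import *
s=readout.read_state(); R=np.array(s["tcp_rot"]); p=np.array(s["position"]); print(p,R.round(4).tolist(),s["force"],s["time_s"],s["opening"])
print(((np.array([.5574,.115,.14])-p)@R*100).round(2))
M=camera_model("wrist"); print(np.round(M["pose"],3).tolist()); im=capture("wrist"); cv2.imwrite("pics/w1.png",im)
for t in("push_face","dose_top","measuring_cup"): print(t,[(np.round(d["location"],4).tolist(),round(d["p"],2)) for d in spot_in("wrist",t)[:2]])
E
```

```text
[0.55222754 0.11495756 0.22262967] [[0.0399, 0.9992, 0.0002], [0.9992, -0.0399, 0.0], [0.0, 0.0002, -1.0]] [0.05844295 1.39021841 0.11888451] 4.3 0.0036549188536758484
[0.02 0.51 8.26]
[[0.999, 0.038, 0.011, 0.555], [-0.04, 0.961, 0.273, 0.19], [-0.0, -0.273, 0.962, 0.385], [0.0, 0.0, 0.0, 1.0]]
push_face [([0.5497, 0.057, 0.0431], 0.84)]
dose_top []
measuring_cup [([0.5478, -0.0499, 0.0729], 0.72)]
```

View pics/w1.png

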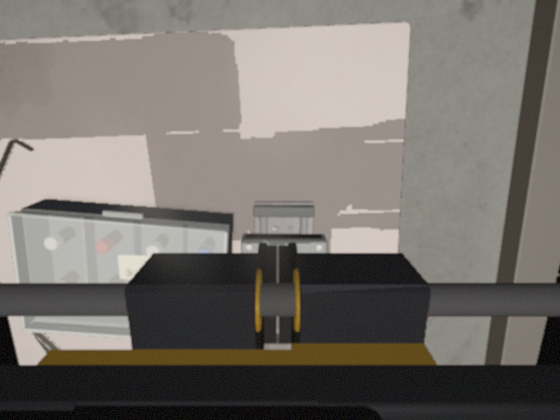

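The wrist view shows the shuttle's trailing edge at row 237, columns 242–327, centred ahead of the closed fingers. I'll descend behind it.

Call:
send_rows --moves '[[[0,0,0.35,0,0.25,3,-1],[0,0,0,0,0.25,4,-1],[0,0,0,0,0,4,-1],[0,0,0,0,0,4,-1],[0,0,0,0,0,2.5,-1]]]'

```text
time_s: 5.0
position: [0.5557, 0.1147, 0.0449]
tcp_rot: [[0.045, 0.999, -0.004], [0.999, -0.045, -0.0], [-0.0, -0.003, -1.0]]
force: [0.1, 0.7, 0.2]
opening: -0.0
```

Call:
send_rows --moves '[[[0,0,0,0,0,1.5,-1],[0,0,0,0,0,0.7,-1],[0,0,0,0,0,0,-1],[0,0,0,-1,0,0,-1],[0,0,0,-1,0,0,-1]]]'

```text
time_s: 5.5
position: [0.5571, 0.0942, 0.0267]
tcp_rot: [[0.045, 0.999, 0.002], [0.999, -0.045, -0.0], [-0.0, 0.002, -1.0]]
force: [0.1, 0.6, -0.0]
opening: 0.003
```

```bash
python3 - <<'E'
from h import *
s=readout.read_state(); p=np.array(s["position"]);print(p.round(4),s["force"],np.array(s["tcp_rot"]).round(4).tolist())
M=camera_model("wrist"); im=capture("wrist"); cv2.imwrite("pics/w2.png",im)
a=capture("top"); print("finger-plane top-left etc", proj("top",[[p[0],p[1],.05]]))
E
```

```text
[0.5571 0.0942 0.0267] [ 0.1012976   0.61363172 -0.0171319 ] [[0.0452, 0.999, 0.0024], [0.999, -0.0452, -0.0002], [-0.0001, 0.0024, -1.0]]
finger-plane top-left etc [[224.43140097 174.79371302]]
```

Call:
send_rows --moves '[[[0,0,0,-0.8,0,0,-1],[0,0,0,-0.6,0,0,-1],[0,0,0,-0.4,0,0,-1],[0,0,0,-0.3,0,0,-1],[0,0,0,-0.3,0,0,-1]]]'

```text
time_s: 6.1
position: [0.5551, 0.0705, 0.0255]
tcp_rot: [[0.046, 0.999, -0.0], [0.999, -0.046, 0.0], [0.0, -0.0, -1.0]]
force: [-0.1, -0.4, 0.3]
opening: 0.006
```

Call:
send_rows --moves '[[[0,0,0,-0.3,0,0,-1],[0,0,0,-0.3,0,0,-1],[0,0,0,-0.3,0,0,-1],[0,0,0,-0.3,0,0,-1],[0,0,0,-0.3,0,0,-1]]]'

```text
time_s: 6.6
position: [0.5544, 0.0557, 0.0255]
tcp_rot: [[0.046, 0.999, -0.0], [0.999, -0.046, 0.0], [0.0, -0.0, -1.0]]
force: [-0.5, 0.3, -0.5]
opening: 0.007
```

Call:
send_rows --moves '[[[0,0,0,-0.5,0,0,-1],[0,0,0,-0.5,0,0,-1],[0,0,0,-0.5,0,0,-1],[0,0,0,-0.5,0,0,-1],[0,0,0,-0.5,0,0,-1]]]'

```text
time_s: 7.1
position: [0.5532, 0.0303, 0.0255]
tcp_rot: [[0.046, 0.999, -0.0], [0.999, -0.046, 0.0], [0.0, -0.0, -1.0]]
force: [0.4, 1.7, -0.8]
opening: 0.005
```

Call:
send_rows --moves '[[[0,0,0,-0.5,0,0,-1],[0,0,0,-0.5,0,0,-1],[0,0,0,-0.5,0,0,-1],[0,0,0,-0.5,0,0,-1],[0,0,0,-0.5,0,0,-1]]]'

```text
time_s: 7.6
position: [0.552, 0.0055, 0.0255]
tcp_rot: [[0.046, 0.999, -0.0], [0.999, -0.046, 0.0], [0.0, -0.0, -1.0]]
force: [-0.8, 0.6, -0.2]
opening: 0.003
```

Call:
send_rows --moves '[[[0,0,0,-0.5,0,0,-1],[0,0,0,-0.5,0,0,-1],[0,0,0,-0.5,0,0,-1],[0,0,0,-0.5,0,0,-1],[0,0,0,-0.5,0,0,-1]]]'

```text
time_s: 8.1
position: [0.5509, -0.0195, 0.0255]
tcp_rot: [[0.046, 0.999, -0.0], [0.999, -0.046, 0.0], [0.0, -0.0, -1.0]]
force: [-0.3, 0.6, 0.4]
opening: 0.007
```

```bash
python3 - <<'E'
from h import *
s=readout.read_state(); p=np.array(s["position"]);print(p.round(4),s["force"])
for c in("top","side"):
    im=capture(c)
    if c=="top": cv2.imwrite("pics/t2.png",cv2.resize(im[125:255,215:375],None,fx=4.6,fy=4.6,interpolation=cv2.INTER_CUBIC))
    for t in("push_face","measuring_cup","dose_top"): print(c,t,[(np.round(d["location"],4).tolist(),round(d["p"],2)) for d in spot_in(c,t)[:2]])
E
```

```text
[ 0.5509 -0.0195  0.0255] [-0.34732464  0.63088802  0.43848342]
top push_face [([0.5459, -0.1052, 0.0459], 0.87), ([0.5912, -0.1766, 0.1597], 0.52)]
top measuring_cup [([0.559, -0.1193, 0.0685], 0.55)]
top dose_top [([0.5423, -0.1815, 0.1835], 0.65)]
side push_face [([0.5684, -0.1173, 0.0523], 0.76)]
side measuring_cup [([0.5493, -0.122, 0.0819], 0.92)]
side dose_top [([0.5485, -0.176, 0.1872], 0.51)]
```

View pics/t2.png

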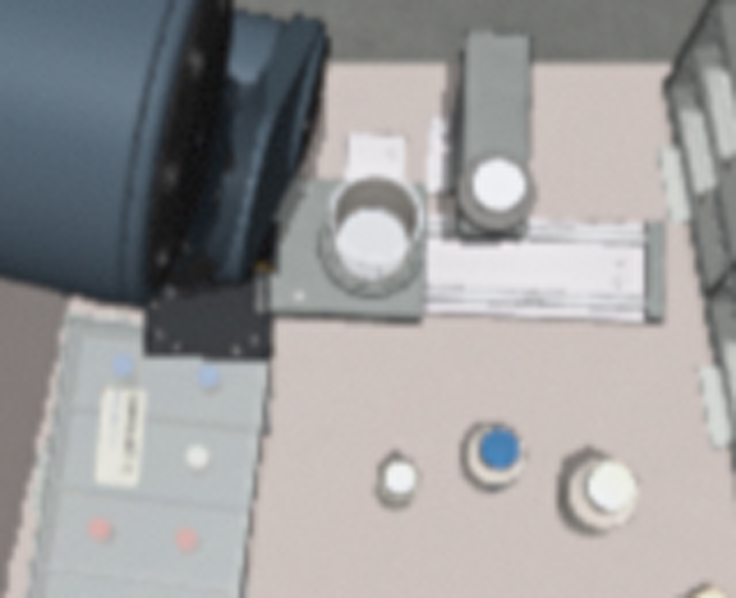

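The shuttle has moved with the finger: leading edge at crop x=423, face at y≈−0.027, and nothing else has moved. About 67 mm remain, so I'll slow down near the ball.

Call:
send_rows --moves '[[[0,0,0,-0.5,0,0,-1],[0,0,0,-0.5,0,0,-1],[0,0,0,-0.5,0,0,-1],[0,0,0,-0.5,0,0,-1],[0,0,0,-0.5,0,0,-1]]]'

```text
time_s: 9.0
position: [0.5496, -0.0446, 0.0255]
tcp_rot: [[0.047, 0.999, -0.0], [0.999, -0.047, 0.0], [0.0, -0.0, -1.0]]
force: [0.1, 1.2, 0.1]
opening: 0.005
```

Call:
send_rows --moves '[[[0,0,0,-0.4,0,0,-1],[0,0,0,-0.3,0,0,-1],[0,0,0,-0.3,0,0,-1],[0,0,0,-0.3,0,0,-1],[0,0,0,-0.2,0,0,-1]]]'

```text
time_s: 9.5
position: [0.5491, -0.0593, 0.0255]
tcp_rot: [[0.046, 0.999, 0.0], [0.999, -0.046, -0.0], [-0.0, 0.0, -1.0]]
force: [-0.0, 0.2, -0.8]
opening: 0.007
```

Call:
send_rows --moves '[[[0,0,0,-0.1,0,0,-1],[0,0,0,-0.1,0,0,-1],[0,0,0,-0.1,0,0,-1],[0,0,0,-0.1,0,0,-1],[0,0,0,-0.1,0,0,-1]]]'

```text
time_s: 10.0
position: [0.5489, -0.064, 0.0256]
tcp_rot: [[0.046, 0.999, 0.0], [0.999, -0.046, -0.0], [0.0, 0.0, -1.0]]
force: [-0.3, 0.7, 0.2]
opening: 0.009
```

Call:
send_rows --moves '[[[0,0,0,-0.1,0,0,-1],[0,0,0,-0.1,0,0,-1],[0,0,0,-0.1,0,0,-1],[0,0,0,0,0,0,-1],[0,0,0,0,0,0,-1]]]'

```text
time_s: 10.5
position: [0.5487, -0.0672, 0.0256]
tcp_rot: [[0.046, 0.999, 0.0], [0.999, -0.046, -0.0], [-0.0, 0.0, -1.0]]
force: [0.5, 0.2, 0.5]
opening: 0.006
```

Call:
send_rows --moves '[[[0,0,0,-0.1,0,0,-1],[0,0,0,-0.1,0,0,-1],[0,0,0,0,0,0,-1],[0,0,0,0,0,0,-1],[0,0,0,0,0,0,-1]]]'

```text
time_s: 11.0
position: [0.5486, -0.0691, 0.0256]
tcp_rot: [[0.046, 0.999, -0.0], [0.999, -0.046, -0.0], [-0.0, -0.0, -1.0]]
force: [-0.3, -0.3, -0.5]
opening: 0.007
```

Call:
send_rows --moves '[[[0,0,0,-0.1,0,0,-1],[0,0,0,-0.1,0,0,-1],[0,0,0,0,0,0,-1],[0,0,0,0,0,0,-1],[0,0,0,0,0,0,-1]]]'

```text
time_s: 11.5
position: [0.5485, -0.0707, 0.0255]
tcp_rot: [[0.046, 0.999, -0.0], [0.999, -0.046, 0.0], [0.0, -0.0, -1.0]]
force: [1.1, 4.1, 0.5]
opening: 0.007
```

Call:
send_rows --moves '[[[0,0,0,-0.1,0,0,-1],[0,0,0,-0.1,0,0,-1],[0,0,0,0,0,0,-1],[0,0,0,0,0,0,-1],[0,0,0,0,0,0,-1]]]'

```text
time_s: 12.0
position: [0.5484, -0.0725, 0.0256]
tcp_rot: [[0.047, 0.999, -0.0], [0.999, -0.047, 0.001], [0.001, -0.0, -1.0]]
force: [1.1, 4.2, 0.7]
opening: 0.007
```

Call:
send_rows --moves '[[[0,0,0,-0.1,0,0,-1],[0,0,0,-0.1,0,0,-1],[0,0,0,0,0,0,-1],[0,0,0,0,0,0,-1],[0,0,0,0,0,0,-1]]]'

```text
time_s: 12.5
position: [0.5483, -0.0749, 0.0256]
tcp_rot: [[0.046, 0.999, -0.0], [0.999, -0.046, 0.0], [0.0, -0.0, -1.0]]
force: [0.5, 3.4, 1.0]
opening: 0.004
```

Call:
send_rows --moves '[[[0,0,0,-0.1,0,0,-1],[0,0,0,-0.1,0,0,-1],[0,0,0,0,0,0,-1],[0,0,0,0,0,0,-1],[0,0,0,0,0,0,-1]]]'

```text
time_s: 13.0
position: [0.5483, -0.0777, 0.0255]
tcp_rot: [[0.046, 0.999, 0.0], [0.999, -0.046, -0.001], [-0.001, 0.0, -1.0]]
force: [-0.6, 1.5, -0.2]
opening: 0.006
```

Call:
send_rows --moves '[[[0,0,0,-0.1,0,0,-1],[0,0,0,-0.1,0,0,-1],[0,0,0,0,0,0,-1],[0,0,0,0,0,0,-1],[0,0,0,0,0,0,-1]]]'

```text
time_s: 13.5
position: [0.5482, -0.0793, 0.0256]
tcp_rot: [[0.046, 0.999, 0.0], [0.999, -0.046, -0.0], [-0.0, 0.0, -1.0]]
force: [-0.2, 0.1, 0.3]
opening: 0.01
```

Call:
send_rows --moves '[[[0,0,0,-0.1,0,0,-1],[0,0,0,0,0,0,-1],[0,0,0,0,0,0,-1],[0,0,0,0,0,0,-1],[0,0,0,0,0,0,-1]]]'

```text
time_s: 14.0
position: [0.5481, -0.0801, 0.0255]
tcp_rot: [[0.046, 0.999, -0.0], [0.999, -0.046, -0.0], [-0.0, -0.0, -1.0]]
force: [0.3, -0.4, -0.0]
opening: 0.002
```

Call:
send_rows --moves '[[[0,0,0,-0.1,0,0,-1],[0,0,0,0,0,0,-1],[0,0,0,0,0,0,-1],[0,0,0,0,0,0,-1],[0,0,0,0,0,0,-1]]]'

```text
time_s: 14.5
position: [0.5481, -0.0811, 0.0256]
tcp_rot: [[0.046, 0.999, 0.0], [0.999, -0.046, -0.0], [-0.0, 0.0, -1.0]]
force: [-0.3, 0.8, 0.3]
opening: 0.003
```

Call:
send_rows --moves '[[[0,0,0,-0.1,0,0,-1],[0,0,0,0,0,0,-1],[0,0,0,-0.1,0,0,-1],[0,0,0,0,0,0,-1],[0,0,0,0,0,0,-1]]]'

```text
time_s: 15.0
position: [0.5479, -0.0831, 0.0256]
tcp_rot: [[0.046, 0.999, -0.0], [0.999, -0.046, -0.0], [-0.0, -0.0, -1.0]]
force: [0.6, -0.3, -0.1]
opening: 0.004
```

```bash
python3 - <<'E'
from h import *
s=readout.read_state(); p=np.array(s["position"]);print(p.round(4),s["force"])
im=capture("top"); a=cv2.resize(im[150:205,270:375],None,fx=7,fy=7,interpolation=cv2.INTER_CUBIC)
im=capture("side"); b=cv2.resize(im[195:295,180:285],None,fx=3.5,fy=3.5,interpolation=cv2.INTER_CUBIC)
im=capture("wrist"); c=im[130:300,150:400]; cv2.imwrite("pics/w3.png",im)
o=np.zeros((385+200,735,3),np.uint8); o[:385]=a; 
b=cv2.resize(b,(200*105//100,200)); o[385:,:210]=b; c=cv2.resize(c,(294,200)); o[385:,300:594]=c
cv2.imwrite("pics/t3.png",o)
E
```

```text
[ 0.5479 -0.0831  0.0256] [ 0.57468537 -0.26172901 -0.13901812]
```

View pics/t3.png

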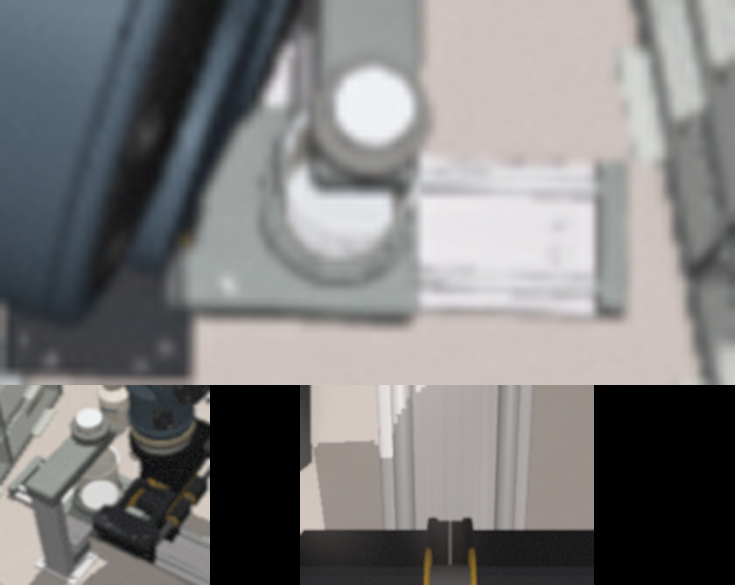

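Image shows the shuttle's leading edge at crop x≈415 and beaker partly under the station arm. Computing how far it is from the notch.

```bash
python3 - <<'E'
from h import *
f=lambda p:np.array(p,float)/7+[270,150]-.43
print("lead",toplane("top",f([(414,312),(417,210)]),.042).round(4))
print("knob",toplane("top",f([(374,106)]),.1835).round(4))
# beaker outline bottom-most, left, right at rim z .112
print("rim L,bottom",toplane("top",f([(262,200),(338,283)]),.112).round(4))
print("earlier lead ref (t2)",toplane("top",np.array([[421,322]])/4.6+[215,125]-.39,.042))
E
```

```text
lead [[ 0.5003 -0.2113  0.042 ]
 [ 0.5444 -0.2136  0.042 ]]
knob [[ 0.5453 -0.1805  0.1835]]
rim L,bottom [[ 0.5294 -0.1434  0.112 ]
 [ 0.4956 -0.1728  0.112 ]]
earlier lead ref (t2) [[ 0.49903184 -0.14501194  0.042     ]]
```

Call:
send_rows --moves '[[[0,0,0,-0.1,0,0,-1],[0,0,0,0,0,0,-1],[0,0,0,0,0,0,-1],[0,0,0,0,0,0,-1],[0,0,0,0,0,0,-1]]]'

```text
time_s: 15.65
position: [0.5479, -0.084, 0.0255]
tcp_rot: [[0.046, 0.999, -0.0], [0.999, -0.046, 0.0], [0.0, -0.0, -1.0]]
force: [-0.7, -1.1, 0.8]
opening: 0.008
```

Call:
send_rows --moves '[[[0,0,0,-0.1,0,0,-1],[0,0,0,0,0,0,-1],[0,0,0,0,0,0,-1],[0,0,0,0,0,0,-1],[0,0,0,0,0,0,-1]]]'

```text
time_s: 16.15
position: [0.5478, -0.085, 0.0255]
tcp_rot: [[0.046, 0.999, -0.0], [0.999, -0.046, 0.0], [0.0, -0.0, -1.0]]
force: [-0.5, -0.4, 0.8]
opening: 0.007
```

Call:
send_rows --moves '[[[0,0,0,-0.1,0,0,-1],[0,0,0,0,0,0,-1],[0,0,0,0,0,0,-1],[0,0,0,0,0,0,-1],[0,0,0,0,0,0,-1]]]'

```text
time_s: 16.65
position: [0.5479, -0.086, 0.0256]
tcp_rot: [[0.046, 0.999, 0.0], [0.999, -0.046, -0.0], [-0.0, 0.0, -1.0]]
force: [-0.2, 0.2, 0.5]
opening: 0.007
```

```bash
python3 - <<'E'
from h import *
im=capture("top"); cv2.imwrite("pics/t4raw.png",im)
o=cv2.imread("pics/t3.png")[:385]
a=cv2.resize(im[150:205,270:375],None,fx=7,fy=7,interpolation=cv2.INTER_CUBIC)
for r0,r1 in((270,305),(190,300)):
    A=o[r0:r1,380:470].astype(float).mean((0,2)); B=a[r0:r1,380:470].astype(float).mean((0,2))
    ctr=lambda v: 380+np.argmax(np.gradient(v)), 
    print([380+int(np.argmax(np.gradient(v))) for v in(A,B)], [380+np.interp((v.min()+v.max())/2,v[20:55],np.arange(20,55)) for v in(A,B)])
E
```

```text
[420, 420] [np.float64(419.9361471861472), np.float64(420.0924731182796)]
[417, 416] [np.float64(417.41171875), np.float64(417.4930515344528)]
```

The shuttle edge did not move while the finger advanced 3 mm with no force, so it has snapped home ahead of the finger. I'll retreat, rise, and go over the knob.

Call:
send_rows --moves '[[[0,0,0,0.5,0,0,-1],[0,0,0,1,0,0,-1],[0,0,0,1.5,0,0,-1],[0,0,0,0,0,-1,-1],[0,0,0,0,0,-3,-1]]]'

```text
time_s: 17.2
position: [0.5471, -0.0544, 0.0642]
tcp_rot: [[0.044, 0.999, -0.006], [0.999, -0.044, 0.002], [0.001, -0.006, -1.0]]
force: [0.4, 0.9, 0.2]
opening: 0.003
```

Call:
send_rows --moves '[[[0,0,0,0,0,-4,-1],[0,0,0,0,0,-4,-1],[0,0,0,0,0,-4,-1],[0,0,0,0,0,-4,-1],[0,0,0,0,0,-2,-1]]]'

```text
time_s: 17.7
position: [0.5506, -0.056, 0.2503]
tcp_rot: [[0.045, 0.999, 0.007], [0.999, -0.045, -0.002], [-0.002, 0.007, -1.0]]
force: [0.9, 0.3, -0.5]
opening: 0.005
```

```bash
python3 - <<'E'
from h import *
s=readout.read_state(); R=np.array(s["tcp_rot"]); p=np.array(s["position"]); print(p.round(4),s["force"])
print(((np.array([.545,-.1807,.21])-p)@R*100).round(2))
M=camera_model("wrist");im=capture("wrist"); cv2.imwrite("pics/w4.png",im)
for t in("dose_top","measuring_cup"): print(t,[(np.round(d["location"],4).tolist(),round(d["p"],2)) for d in spot_in("wrist",t)[:2]])
E
```

```text
[ 0.5506 -0.056   0.2503] [ 0.89837235  0.3395206  -0.51029694]
[-12.47  -0.02   4.05]
dose_top [([0.4027, -0.1248, 0.0419], 0.36)]
measuring_cup []
```

Call:
send_rows --moves '[[[0,0,0,-2,0,0,-1],[0,0,0,-3.5,0,0,-1],[0,0,0,-3.5,0,0,-1],[0,0,0,-2.5,0,0,-1],[0,0,0,-1,0,0,-1]]]'

```text
time_s: 18.35
position: [0.5424, -0.1826, 0.2437]
tcp_rot: [[0.048, 0.999, -0.003], [0.999, -0.048, 0.001], [0.001, -0.003, -1.0]]
force: [-0.5, 0.5, -0.2]
opening: 0.006
```

Call:
send_rows --moves '[[[0,0,0,0,0,1,-1],[0,0,0,0,0,1.5,-1],[0,0,0,0,0,1,-1],[0,0,0,0,0,0.5,-1],[0,0,0,0,0,0,-1]]]'

```text
time_s: 18.85
position: [0.5428, -0.1796, 0.2043]
tcp_rot: [[0.045, 0.999, -0.002], [0.999, -0.045, 0.002], [0.001, -0.002, -1.0]]
force: [0.0, -0.3, 0.4]
opening: 0.005
```

```bash
python3 - <<'E'
from h import *
s=readout.read_state(); R=np.array(s["tcp_rot"]); p=np.array(s["position"]); print(p.round(4),s["force"])
print(((np.array([.545,-.1807,.19])-p)@R*100).round(2))
im=capture("side"); b=im[170:300,160:300].copy()
b=cv2.resize(b,None,fx=4.5,fy=4.5,interpolation=cv2.INTER_CUBIC)
for q in (p,[.545,-.1807,.1835]):
    x,y=((proj("side",[q])[0]-[160,170])*4.5).astype(int); cv2.circle(b,(x,y),3,(0,0,255),-1); print(x,y)
cv2.imwrite("pics/s5.png",b)
E
```

```text
[ 0.5428 -0.1796  0.2043] [ 0.03099661 -0.30453366  0.37196148]
[-0.1   0.23  1.43]
292 154
292 185
```

View pics/s5.png

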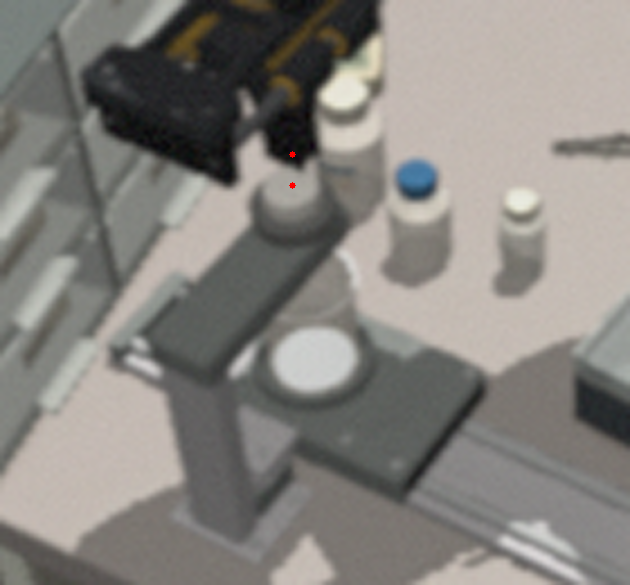

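Finger (292,154) is right above the knob (292,185), and the beaker is under the arm. Pressing now.

Call:
send_rows --moves '[[[0,0,0,-0.1,0.2,0.3,-1],[0,0,0,0,0,0.6,-1],[0,0,0,0,0,0.4,-1],[0,0,0,0,0,0.2,-1],[0,0,0,0,0,0,-1]]]'

```text
time_s: 19.4
position: [0.5451, -0.1819, 0.1901]
tcp_rot: [[0.046, 0.999, -0.001], [0.999, -0.046, 0.0], [0.0, -0.001, -1.0]]
force: [-0.3, 0.1, 0.1]
opening: 0.003
```

Call:
send_rows --moves '[[[0,0,0,0,0,0.2,-1],[0,0,0,0,0,0.2,-1],[0,0,0,0,0,0.1,-1],[0,0,0,0,0,0,-1],[0,0,0,0,0,0,-1]]]'

```text
time_s: 19.9
position: [0.5454, -0.182, 0.1856]
tcp_rot: [[0.046, 0.999, 0.0], [0.999, -0.046, -0.0], [-0.0, 0.0, -1.0]]
force: [0.2, 0.5, -0.8]
opening: 0.008
```

Call:
send_rows --moves '[[[0,0,0,0,0,0.1,-1],[0,0,0,0,0,0.1,-1],[0,0,0,0,0,0.1,-1],[0,0,0,0,0,0,-1],[0,0,0,0,0,0,-1]]]'

```text
time_s: 20.4
position: [0.5455, -0.1821, 0.1828]
tcp_rot: [[0.046, 0.999, 0.0], [0.999, -0.046, -0.0], [-0.0, 0.0, -1.0]]
force: [-0.6, -0.4, 2.1]
opening: 0.004
```

Call:
send_rows --moves '[[[0,0,0,0,0,0.1,-1],[0,0,0,0,0,0.1,-1],[0,0,0,0,0,0.1,-1],[0,0,0,0,0,0,-1],[0,0,0,0,0,0,-1]]]'

```text
time_s: 20.9
position: [0.5455, -0.1821, 0.1797]
tcp_rot: [[0.046, 0.999, 0.0], [0.999, -0.046, -0.0], [-0.0, 0.0, -1.0]]
force: [-0.1, 0.5, 4.1]
opening: 0.002
```

Call:
send_rows --moves '[[[0,0,0,0,0,0.1,-1],[0,0,0,0,0,0.1,-1],[0,0,0,0,0,0.1,-1],[0,0,0,0,0,0,-1],[0,0,0,0,0,0,-1]]]'

```text
time_s: 21.4
position: [0.5456, -0.1821, 0.1768]
tcp_rot: [[0.046, 0.999, 0.0], [0.999, -0.046, -0.0], [-0.0, 0.0, -1.0]]
force: [-0.4, 1.0, 5.5]
opening: 0.005
```

Call:
send_rows --moves '[[[0,0,0,0,0,0.1,-1],[0,0,0,0,0,0,-1],[0,0,0,0,0,0,-1],[0,0,0,0,0,0,-1],[0,0,0,0,0,0,-1]]]'

```text
time_s: 21.9
position: [0.5456, -0.1821, 0.1764]
tcp_rot: [[0.046, 0.999, 0.001], [0.999, -0.046, -0.0], [-0.0, 0.001, -1.0]]
force: [-1.6, -0.2, 8.7]
opening: 0.007
```

Call:
send_rows --moves '[[[0,0,0,0,0,0.1,-1],[0,0,0,0,0,0,-1],[0,0,0,0,0,0,-1],[0,0,0,0,0,0,-1],[0,0,0,0,0,0,-1]]]'

```text
time_s: 22.4
position: [0.5456, -0.1821, 0.1763]
tcp_rot: [[0.046, 0.999, 0.001], [0.999, -0.046, -0.001], [-0.001, 0.001, -1.0]]
force: [-2.8, 0.7, 14.1]
opening: 0.002
```

Hard stop reached (14 N, height not changing): the knob is fully down. Releasing upward and clearing.

Call:
send_rows --moves '[[[0,0,0,0,0,-0.3,-1],[0,0,0,0,0,-0.4,-1],[0,0,0,0,0,-0.5,-1],[0,0,0,0,0,-0.8,-1],[0,0,0,0,0,-2,-1]]]'

```text
time_s: 22.9
position: [0.5436, -0.1811, 0.2129]
tcp_rot: [[0.046, 0.999, -0.005], [0.999, -0.046, 0.003], [0.003, -0.005, -1.0]]
force: [1.0, 0.7, -0.3]
opening: 0.003
```

Call:
send_rows --moves '[[[0,0,0,0,0,-3,-1],[0,0,0,4,0,-3,-1],[0,0,0,4,0,0,-1],[0,0,0,4,0,0,-1],[0,0,0,4,0,0,-1]]]'

```text
time_s: 23.4
position: [0.5523, -0.0208, 0.2747]
tcp_rot: [[0.047, 0.999, -0.001], [0.999, -0.047, 0.0], [0.0, -0.001, -1.0]]
force: [1.2, -0.7, -0.1]
opening: 0.005
```

Call:
send_rows --moves '[[[0,0,0,4,0,0,-1],[0,0,0,4,0,0,-1],[0,0,0,3,0,0,-1],[0,0,0,0,0,0,-1],[0,0,0,0,0,0,-1]]]'

```text
time_s: 23.9
position: [0.5574, 0.0881, 0.2742]
tcp_rot: [[0.044, 0.999, -0.001], [0.999, -0.044, -0.001], [-0.001, -0.001, -1.0]]
force: [0.8, 0.1, -0.5]
opening: 0.006
```

```bash
python3 - <<'E'
from h import *
s=readout.read_state(); print(s["position"],s["force"],s["time_s"])
im=capture("top"); cv2.imwrite("pics/t6.png",cv2.resize(im[125:255,215:375],None,fx=4.6,fy=4.6,interpolation=cv2.INTER_CUBIC))
a=cv2.resize(im[150:205,270:375],None,fx=7,fy=7,interpolation=cv2.INTER_CUBIC)
B=a[270:305,380:470].astype(float).mean((0,2)); print(380+int(np.argmax(np.gradient(B))))
for t in("dose_top","bottle_buffer","bottle_wash","vial","bench_timer"): print(t,[(np.round(d["location"],3).tolist(),round(d["p"],2)) for d in spot_in("top",t)[:2]])
E
```

```text
[0.55739824 0.08809767 0.27421162] [ 0.78859566  0.08554052 -0.4733081 ] 23.9
420
dose_top [([0.542, -0.183, 0.184], 0.45)]
bottle_buffer [([0.376, -0.25, 0.063], 0.79)]
bottle_wash [([0.404, -0.189, 0.055], 0.71), ([0.378, -0.25, 0.061], 0.25)]
vial [([0.393, -0.132, 0.058], 0.64)]
bench_timer [([0.296, -0.326, 0.015], 0.62)]
```

View pics/t6.png

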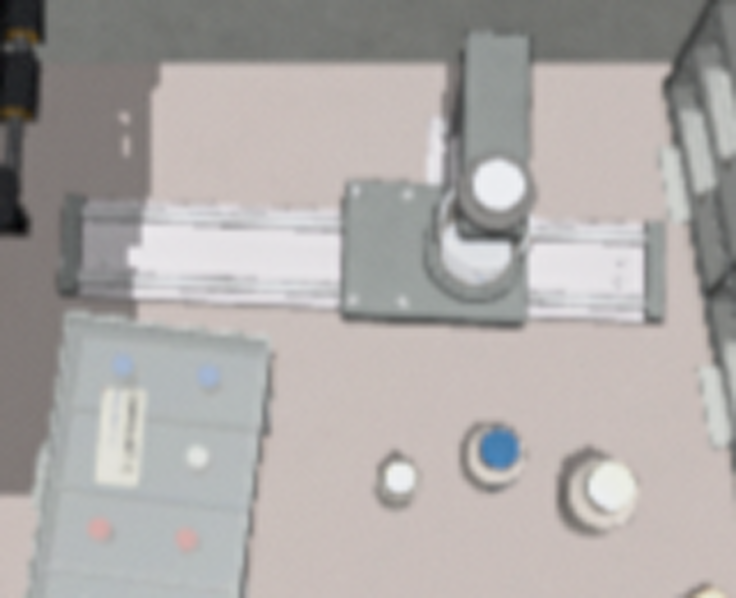

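The final view matches: the shuttle moved about 153 mm (estimated need 153.5 mm), its edge is unchanged since the snap, the knob is up, and the bystanders are in place.

```bash
python3 -c "
from rig import bot
print(bot.hand_in())"
```

```text
the job is handed in; nothing more can be done
None
```

The shuttle is in the notch with the beaker under the spout, the knob was pressed fully down and is up again, and the job is handed in at about 24 s.

**Shuttle:** I pushed it along the rail by its end face with closed fingers. The highest push I read was about 4 N, at the ball. The force then dropped to zero and the shuttle ran ahead of the finger.
- The shuttle did not move while the finger crept 3 mm further, and its edge was in the same place in the last picture.
- It travelled about 153 mm, against my estimate of 153.5 mm. The edge measured about 2 mm short of where I worked out it should be, which is within camera accuracy.

**Knob:** I met it at about 184 mm and pressed it to a hard stop at about 176 mm, where the force rose to 14 N without further travel. It was detected at 184 mm again after release.

**Surroundings:** In the last picture the bottles, vial and timer were where they started, and the arm was clear of everything. The first network reading for the vial was a mix-up with a bottle, so I checked the vial by comparing the pictures instead.

No final check failed.

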